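Find a cane cap's blind hole on a cane stub and hold the cap hole-up for gluing

TASK

A wooden cane cap, a square block with a blind hole in only one end, lies on its side on the potting table, and a small lighthouse ornament stands in front of the tip of the level cane stub on its stand. Set the lighthouse aside, standing upright on the table at least 15 cm from the cane's tip; then find the cap's hole by feel, sliding the cap onto the cane until the cane meets the bottom of the hole, and draw it off again. Turn the cap so that the hole faces straight up and finish while still holding it like that in the gripper, at least 12 cm above the table and touching nothing else, ready for glue; leave the clay pot and the stump house standing where they are.

Things in the scene. Friction and masses are not known exactly. Their poses are not given: they have to be found in the camera images.
- cap: wooden cane cap, loose, lying on its side: 70 mm long, 33 x 33 mm in section, a raised band 11 mm wide and 36 x 36 mm over all round each end, about 0.07 kg. Origin at its centre (18 mm above the table). x axis along its length: a round blind hole, 20 mm across, 45 mm deep, runs centrally into the +x end; the -x end is solid. At the start +x looks left, right or to the robot
- cap_mouth (a point): centre of the hole's mouth, on the +x end face of the cap, 35 mm from the cap's origin
- cane_stand: wooden stand, fixed to the table: foot 110 x 70 x 16 mm, on it a block 56 mm wide (x) and 50 mm thick (y) up to 106 mm above the table. Origin on the table under the centre of the block. A level stub of garden cane, 12 mm thick, points along the stand's -y axis, 85 mm above the table, and sticks 110 mm out of the block
- cane_tip (a point): centre of the free end of the cane, 135 mm from the stand's origin along its -y axis and 85 mm above the table; its axes are those of the stand
- lighthouse: cream resin lighthouse ornament, 82 mm high, base 47 mm across, tower about 28 mm across from 24 to 70 mm height with a gallery 33 mm across between 38 and 49 mm (a thin spike above 70 mm), 0.055 kg, standing loose in front of the cane's tip. Origin at the centre of its underside, z axis up.
- clay_pot: small terracotta pot, 53 mm across and 48 mm high, loose, standing alone on the left half of the table beyond the stand (not one of the three pots together at the far left), to be left alone. Origin at the centre of its underside
- stump_house: small purple-roofed tree-stump house ornament, 37 x 42 mm and 48 mm high, loose, to be left alone. Origin at the centre of its underside
There are look-alikes about, which are no part of the job. What is shaped like the cap but yellow is not meant.

How it is judged:
By the outcome, as a careful person would: the job done as asked, in the order asked, and still so for the second after the job is handed in, while the arm keeps its last pose, push and grip.
It also fails if it takes over 58 s, if anything falls off the work surface, if the arm or the gripper's body presses on something with over 40 N, if the wrist force passes 120 N, or if a joint passes its speed limit or range.

ROBOT

A 6-joint arm with a two-finger parallel gripper is mounted at the origin on a cart in front of the work surface, level with it; the furniture and walls round the work are solid. World frame = base frame: x ahead of the robot, y to its left, z up, the work surface at z = 0. Lengths are in m, angles in rad, forces in N, time in s.
With the tool pointing down it reaches from about 0.325 to 0.875 m from the base axis. Payload 4.4 kg.
Tool frame: the origin (TCP) lies on the mounting face of the last link; the fingertips stand 173 mm ahead of it and the grasp point (between the pads) lies 155 mm ahead of it; z points along the fingers, y is the line along which they close (so a half turn about z gives the same grasp; the last joint's range is limited). The gripper opens to 85 mm and grips with 20 to 120 N. Pads are 22 mm wide; open, the fingers measure 114 mm over their backs; the gripper's body (76 mm by 85 mm) begins 54 mm behind the grasp point. The pads swing forward as they close: fully open they stand 13 mm farther back than shut.
Start: joints at [-1.498, 0.207, 1.542, -0, 1.393, -0.15], TCP at [0.128, -0.561, 0.405] pointing down, gripper open.
Joint ranges: [-2.73, 2.73], [-0.86, 2.22], [0.23, 2.46], [-1.11, 4.25], [0.08, 2.63], [-2.82, 2.82]. Speed limits (rad/s): [2.79, 2.79, 3.14, 3.14, 3.14, 3.14].

INTERFACE

Orientations are given as a 3x3 rotation matrix whose columns are the frame's x, y, z axes.
In Python, from rig import ctrl gives the robot as it stands. The module is installed in compiled form; this text tells all that it offers.
- The arm moves only by the tool send_rows, never from a script. Its argument "steps" is a list of rows, each a list of 7 numbers: the shift along the tool's x, y, z in m, then the turn, a rotation vector about the tool's x, y, z in degrees, then the gripper command: -1 is shut, 1 is fully open, values between are in proportion. A call has 1 to 20 rows; each row shifts and turns the commanded pose from where the row before left it, along the tool's axes as they then stand; what a row does not reach is not made up. A row lasts 1/12 s, in which the tool goes at most 41.7 mm and 7.16 degrees, less where a joint would pass 70% of its speed; a pose out of reach is approached as far as the arm can. A call with a gripper value outside its range is refused whole. The fingers move at their own pace and stop on an object; "newtons" is the grip in N (left out, the last holds). Time passes only in rows, so rows that do not move let the fingers close. It gives the time, the measured TCP pose, the force, the opening and the grip force at its end, in the units of the state.
- ctrl.get_state(): the state, without advancing time (a new reading comes with each control period).
- ctrl.snapshot(name): name is "scene" or "top" or "wrist"; returns (picture, depth): 400x640x3 uint8, red, green, blue; 400x640 float32, m along the optical axis (not along the pixel's ray), 0 where there is no reading.
- ctrl.camera_model(name): a dict with "intrinsics" (3x3 intrinsics, pixels), "R" (3x3) and "t" (3): a world point X has camera coordinates R X + t. Camera axes: x right, y down, z forward; pixel columns grow to the right and rows downward; lengths in m; the calibration is good to about 2 mm. A picture is of the moment at which its call begins: read the wrist's pose just before it. camera_model takes no time and is no camera call; for the wrist camera it gives the pose at the moment of the call.
- ctrl.sign_off(): hands the job in; it is judged then, once.
The state is a dict: "clock": time; "q": joint angles; "joint_velocities": joint speeds; "effort": joint torques, N m; "position": TCP position; "tool_rot": TCP orientation; "force": force on the tool from outside, world axes, zero at the start; "ft_torque": the same for the moment, N m; "gripper_width": finger opening in m; "finger_force": force on a finger pad.
Only numpy, scipy, OpenCV 4.12 (cv2) and the standard library are available. Lean on these libraries where they do the work, as an engineer would, in place of code of your own. Each camera call takes 0.05 s, during which the arm holds its last target. There are 200 camera calls.

## Working session

There is one attempt and no reset: what is moved stays moved. The work goes in short steps, Python scripts to look and compute and a tool call to move; the robot and the scene stay as the last step left them, time stands still between calls to the robot, and variables do not carry over. Pictures are saved under pics/ and viewed, at most 10 in all, crops included, and the job is handed in when it is done.

Besides the shell and the picture viewer there is one more tool, called after "Call:" in YAML: its name, and indented under it one key for each argument. send_rows: Moves the arm, as the interface text tells. Its arguments: {"type":"object","properties":{"steps":{"type":"array","items":{"type":"array","items":{"type":"number"}}},"newtons":{"type":"number"}},"required":["steps"]}

```bash
mkdir -p pics
cat > h.py <<'E'
import numpy as np, cv2
from rig import ctrl
def snap(n):
    m=ctrl.camera_model(n); p,d=ctrl.snapshot(n)
    return p,d,m
def pts(d,m):
    K=np.array(m["intrinsics"]);R=np.array(m["R"]);t=np.array(m["t"])
    v,u=np.indices(d.shape)
    c=np.stack([(u-K[0,2])/K[0,0]*d,(v-K[1,2])/K[1,1]*d,d],-1)
    X=(c-t)@R; X[d==0]=np.nan
    return X
def save(n,p): cv2.imwrite("pics/"+n,p[...,::-1])
E
python3 - <<'E'
from h import *
for n in("scene","top"):
    p,d,m=snap(n);save(n+"0.png",p);np.savez(n+"0.npz",p=p,d=d,K=m["intrinsics"],R=m["R"],t=m["t"])
    print(n,np.round(-np.array(m["R"]).T@m["t"],3),np.round(m["R"],2).tolist(),m["intrinsics"][0][0])
s=ctrl.get_state();print(s["clock"],s["position"],np.round(s["tool_rot"],3).tolist(),s["gripper_width"])
E
```

```text
scene [ 0.254 -0.66   0.7  ] [[0.89, -0.45, 0.01], [-0.29, -0.59, -0.75], [0.35, 0.67, -0.66]] 399.4459428529623
top [ 0.488 -0.002  1.123] [[-0.0, -1.0, 0.02], [-1.0, 0.0, -0.08], [0.08, -0.02, -1.0]] 384.2588833510927
0.1 [ 0.12755832 -0.56033638  0.4036145 ] [[0.975, 0.222, -0.0], [0.222, -0.975, 0.002], [0.0, -0.002, -1.0]] 0.08558464690595693
```

View pics/top0.png

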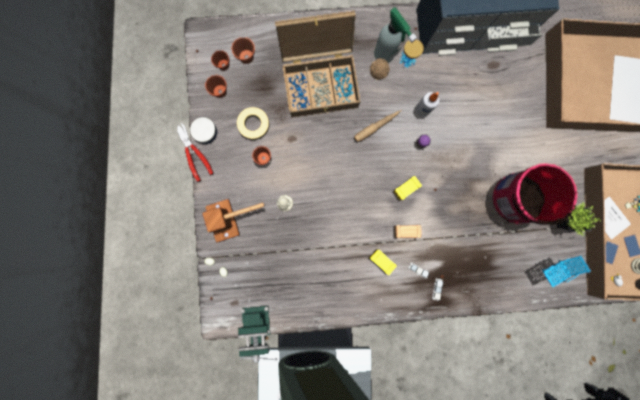

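View pics/scene0.png

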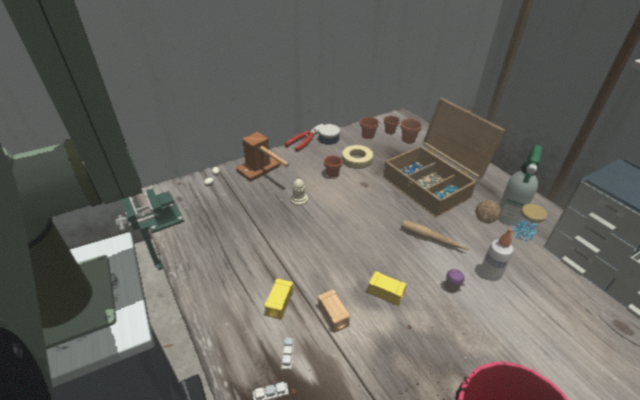

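The top view shows the stand at (222,218), with its cane pointing right to (264,207), and the lighthouse at (285,202). The clay pot is at (262,156) and the purple stump house at (423,141). Three things could be the cap: natural wood at (408,232), yellow at (408,187) and yellow at (383,262). Only the natural wood one fits, because yellow is excluded. Next I measure, with one enlarged crop of it.

Run:
```python
from h import *
for n in("top","scene"):
    z=np.load(n+"0.npz");p,d=z["p"],z["d"];m=dict(intrinsics=z["K"],R=z["R"],t=z["t"])
    X=pts(d,m)
    boxes=dict(cap=(390,222,426,242),stand=(198,195,270,246),light=(272,190,298,214),pot=(248,144,276,170),stump=(412,130,436,152)) if n=="top" else dict(cap=(312,286,356,332),light=(286,174,312,208))
    for k,(a,b,c,e) in boxes.items():
        x=X[b:e,a:c].reshape(-1,3); x=x[~np.isnan(x[:,0])]
        def rep(l,s):
            if len(s)<5:return
            r=cv2.minAreaRect((s[:,:2]*1000).astype(np.float32)); print(n,k,l,len(s),"mean",s.mean(0).round(4),"rect",np.round(r[0],1),np.round(r[1],1),round(r[2],1))
        if k=="stand":
            rep("cane",x[(x[:,2]>.078)&(x[:,2]<.096)]);rep("block",x[x[:,2]>.098]);rep("all",x[x[:,2]>.008])
        else:
            rep("all",x[x[:,2]>.012]); rep("top",x[x[:,2]>x[:,2].max()-.008])
p=np.load("scene0.npz")["p"][265:345,225:415]
q=np.load("top0.npz")["p"][170:280,360:450]
a=cv2.resize(p,None,fx=4,fy=4,interpolation=2)[:, :760]; b=cv2.resize(q,(0,0),fx=2.4,fy=2.4,interpolation=2)
c=np.zeros((584,760,3),np.uint8);c[:320]=a;c[320:320+b.shape[0],:b.shape[1]]=b
save("crop.png",c)
```

```text
top cap all 319 mean [ 0.4845 -0.2628  0.0342] rect [ 484.3 -265.5] [34.3 70.9] 1.3
top cap top 201 mean [ 0.4846 -0.2642  0.0364] rect [ 485.  -265.3] [33.8 69.6] 2.3
top stand cane 217 mean [0.5379 0.1981 0.0899] rect [539.  214.4] [ 49.5 152.8] 29.0
top stand block 407 mean [0.5173 0.265  0.1062] rect [517.3 265.9] [56.  50.1] 17.7
top stand all 1194 mean [0.5192 0.2485 0.0633] rect [533.3 219.3] [109.4 169.8] 18.8
top light all 146 mean [0.5652 0.0855 0.0507] rect [566.9  87. ] [31.5 37.8] 89.0
top light top 29 mean [0.5674 0.088  0.0681] rect [567.4  87.3] [15.7 15.6] 45.4
top pot all 174 mean [0.7063 0.1547 0.0372] rect [700.7 151.5] [51.7 49. ] 87.7
top pot top 55 mean [0.7013 0.1518 0.0485] rect [700.7 151.4] [51.4 49.1] 88.3
top stump all 141 mean [ 0.7432 -0.3131  0.0408] rect [ 745.9 -315.2] [34.8 35.2] 68.0
top stump top 56 mean [ 0.7445 -0.3156  0.0465] rect [ 744.5 -314.5] [26.1 26. ] 89.9
scene cap all 713 mean [ 0.4808 -0.2719  0.0324] rect [ 482.8 -267.6] [36.3 71.5] 0.9
scene cap top 557 mean [ 0.4829 -0.2693  0.0354] rect [ 483.1 -267.5] [35.9 71.3] 0.9
scene light all 263 mean [0.5628 0.0779 0.0399] rect [564.  81.] [30.7 37.5] 63.1
scene light top 18 mean [0.5648 0.0844 0.0682] rect [565.5  85.4] [14.  10.1] 23.1
```

View pics/crop.png

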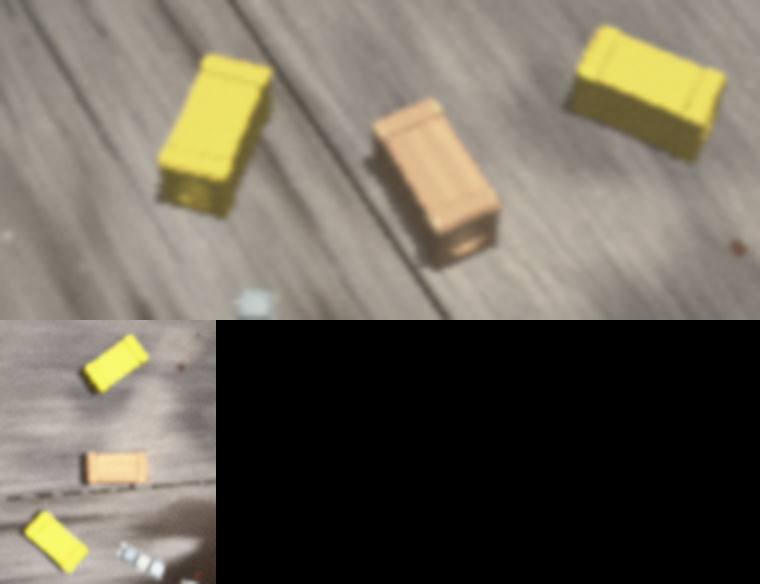

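```bash
cat >> h.py <<'E'
def go(target,az):
    """tool-axis shift (applied after / before turn) for tool-down"""
    s=ctrl.get_state();R=np.array(s["tool_rot"]);p=np.array(s["position"])
    a0=np.degrees(np.arctan2(R[1,0],R[0,0])); t=-((az-a0+180)%360-180)
    a=np.radians(az);Rn=np.array([[np.cos(a),np.sin(a),0],[np.sin(a),-np.cos(a),0],[0,0,-1]])
    dp=np.array(target)-p
    print("clk",s["clock"],"pos",p.round(4),"az",round(a0,2),"q",np.round(s["q"],2),"| turn z",round(t,2),"shift before",(R.T@dp).round(4),"after",(Rn.T@dp).round(4),"w",round(s["gripper_width"],4),"F",np.round(s["force"],1))
E
python3 - <<'E'
from h import *
for n in("scene","top"):
    z=np.load(n+"0.npz");m=dict(intrinsics=z["K"],R=z["R"],t=z["t"]);X=pts(z["d"],m);x=X.reshape(-1,3)
    p0=np.array([.517,.266]);
    for az in(-73,):
        u=np.array([np.cos(np.radians(az)),np.sin(np.radians(az))]);v=np.array([-u[1],u[0]])
        s=(x[:,:2]-p0)@u;w=(x[:,:2]-p0)@v
        k=(s>.035)&(s<.145)&(abs(w)<.03)&(x[:,2]>.075)&(x[:,2]<.1)
        c=np.polyfit(s[k],w[k],1);print(n,k.sum(),"slope deg",np.degrees(np.arctan(c[0])),"off at tip mm",1000*np.polyval(c,.135),"smax",s[k].max(),"z",np.percentile(x[k,2],[50,90]))
    if n=="scene":
        k=(abs(x[:,0]-.484)<.02)&(x[:,1]<-.285)&(x[:,1]>-.32)&(x[:,2]>.004)&(x[:,2]<.031)
        for r in x[k][::3]: print(r.round(3),end=" ")
go([.567,.086,.33],106.5)
E
```

```text
scene 139 slope deg 1.0829461593619998 off at tip mm -1.5687499771764049 smax 0.13775676516969557 z [0.09025239 0.09268085]
[ 0.468 -0.286  0.028] [ 0.467 -0.288  0.027] [ 0.496 -0.302  0.027] [ 0.486 -0.301  0.03 ] [ 0.493 -0.301  0.025] [ 0.499 -0.302  0.021] [ 0.489 -0.293  0.012] [ 0.493 -0.298  0.017] [ 0.497 -0.301  0.018] [ 0.466 -0.294  0.027] [ 0.487 -0.293  0.01 ] [ 0.492 -0.296  0.011] [ 0.496 -0.301  0.015] [ 0.467 -0.285  0.01 ] [ 0.466 -0.298  0.029] [ 0.475 -0.302  0.029] [ 0.487 -0.293  0.007] [ 0.491 -0.297  0.01 ] [ 0.495 -0.302  0.015] [ 0.467 -0.288  0.011] [ 0.467 -0.301  0.029] [ 0.472 -0.302  0.028] [ 0.484 -0.295  0.008] [ 0.489 -0.298  0.009] [ 0.493 -0.302  0.012] [ 0.5   -0.302  0.007] [ 0.466 -0.298  0.022] [ 0.47  -0.302  0.025] [ 0.481 -0.296  0.009] [ 0.487 -0.298  0.007] [ 0.491 -0.302  0.011] [ 0.497 -0.302  0.006] [ 0.466 -0.299  0.021] [ 0.471 -0.302  0.021] [ 0.48  -0.298  0.009] [ 0.485 -0.3    0.008] [ 0.491 -0.303  0.008] [ 0.466 -0.299  0.017] [ 0.471 -0.302  0.017] [ 0.478 -0.301  0.011] [ 0.484 -0.302  0.007] [ 0.466 -0.295  0.008] [ 0.469 -0.301  0.015] [ 0.475 -0.302  0.012] [ 0.482 -0.302  0.006] [ 0.468 -0.3    0.011] [ 0.473 -0.302  0.008] [ 0.48  -0.303  0.005] [ 0.469 -0.302  0.009] [ 0.475 -0.303  0.005] [ 0.469 -0.302  0.005] top 169 slope deg 0.671931063876628 off at tip mm 1.9010911299524462 smax 0.13452703016125217 z [0.09022659 0.0932912 ]
clk 0.1 pos [ 0.1276 -0.5603  0.4036] az 12.82 q [-1.5   0.21  1.54 -0.    1.39 -0.15] | turn z -93.68 shift before [ 0.5719 -0.5325  0.0749] after [0.4949 0.6049 0.0736] w 0.0856 F [-0.6 -0.5 -0.2]
```

Call:
send_rows:
  steps:
    - [0,0,0,0,0,-6.8,0.6]
    - [0,0,0,0,0,-6.8,0.6]
    - [0,0,0,0,0,-6.8,0.6]
    - [0,0,0,0,0,-6.8,0.6]
    - [0,0,0,0,0,-6.8,0.6]
    - [0,0,0,0,0,-6.8,0.6]
    - [0,0,0,0,0,-6.8,0.6]
    - [0,0,0,0,0,-6.8,0.6]
    - [0,0,0,0,0,-6.8,0.6]
    - [0,0,0,0,0,-6.8,0.6]
    - [0,0,0,0,0,-6.8,0.6]
    - [0,0,0,0,0,-6.8,0.6]
    - [0,0,0,0,0,-6.8,0.6]
    - [0,0,0,0,0,-6.6,0.6]

```text
clock: 1.27
position: [0.1276, -0.5604, 0.404]
tool_rot: [[-0.312, 0.95, -0.0], [0.95, 0.312, 0.001], [0.001, 0.0, -1.0]]
force: [0.0, -0.5, -1.4]
gripper_width: 0.0685
finger_force: 0.0
```

Call:
send_rows:
  steps:
    - [0.024,0.0308,0.0037,0,0,0,0.6]
    - [0.024,0.0308,0.0037,0,0,0,0.6]
    - [0.024,0.0308,0.0037,0,0,0,0.6]
    - [0.024,0.0308,0.0037,0,0,0,0.6]
    - [0.024,0.0308,0.0037,0,0,0,0.6]
    - [0.024,0.0308,0.0037,0,0,0,0.6]
    - [0.024,0.0308,0.0037,0,0,0,0.6]
    - [0.024,0.0308,0.0037,0,0,0,0.6]
    - [0.024,0.0308,0.0037,0,0,0,0.6]
    - [0.024,0.0308,0.0037,0,0,0,0.6]
    - [0.024,0.0308,0.0037,0,0,0,0.6]
    - [0.024,0.0308,0.0037,0,0,0,0.6]
    - [0.024,0.0308,0.0037,0,0,0,0.6]
    - [0.024,0.0308,0.0037,0,0,0,0.6]
    - [0.024,0.0308,0.0037,0,0,0,0.6]
    - [0.024,0.0308,0.0037,0,0,0,0.6]
    - [0.024,0.0308,0.0037,0,0,0,0.6]
    - [0.024,0.0308,0.0037,0,0,0,0.6]
    - [0.024,0.0308,0.0037,0,0,0,0.6]
    - [0,0,0,0,0,0,0.6]

```text
clock: 2.93
position: [0.5471, 0.0575, 0.3332]
tool_rot: [[-0.311, 0.95, 0.001], [0.95, 0.311, 0.003], [0.003, 0.001, -1.0]]
force: [-1.0, -1.7, -0.4]
gripper_width: 0.0683
finger_force: 0.0
```

Run:
```python
from h import *
go([.567,.086,.202],107.8)
p,d,m=snap("wrist");save("w1.png",p);np.savez("w1.npz",p=p,d=d,K=m["intrinsics"],R=m["R"],t=m["t"])
X=pts(d,m);x=X.reshape(-1,3)
k=(np.hypot(x[:,0]-.567,x[:,1]-.086)<.03)&(x[:,2]>.03)&(x[:,2]<.075)
for lo,hi in((.03,.05),(.05,.075)):
    s=x[k&(x[:,2]>lo)&(x[:,2]<hi)];print(lo,len(s),len(s) and (s.mean(0).round(4),s.min(0).round(4),s.max(0).round(4)))
u=np.array([np.cos(np.radians(-72.2)),np.sin(np.radians(-72.2))]);v=np.array([-u[1],u[0]])
s=(x[:,:2]-[.517,.266])@u;w=(x[:,:2]-[.517,.266])@v
k=(s>.035)&(s<.145)&(abs(w)<.02)&(x[:,2]>.075)&(x[:,2]<.1)
if k.sum()>20:
    c=np.polyfit(s[k],w[k],1);print(k.sum(),"slope",np.degrees(np.arctan(c[0])),"off",1000*np.polyval(c,.135),"smax",s[k].max(),"ztop",np.percentile(x[k,2],[50,95]),"mid w",(w[k].min()+w[k].max())/2)
```

```text
clk 2.9333 pos [0.5471 0.0575 0.3332] az 108.15 q [-0.05  0.22  1.68  0.    1.24 -0.37] | turn z 0.35 shift before [0.0206 0.0276 0.1313] after [0.0211 0.0276 0.1312] w 0.0683 F [-1.  -1.7 -0.4]
0.03 177 (array([0.5588, 0.0939, 0.0451]), array([0.5496, 0.0724, 0.0419]), array([0.5796, 0.1035, 0.05  ]))
0.05 1443 (array([0.565 , 0.0881, 0.061 ]), array([0.5501, 0.0702, 0.0501]), array([0.5827, 0.1029, 0.0739]))
1909 slope 0.25543940953775934 off -1.3795694900984272 smax 0.1357205727904589 ztop [0.0898346  0.09161148] mid w -0.0007353472783391633
```

View pics/w1.png

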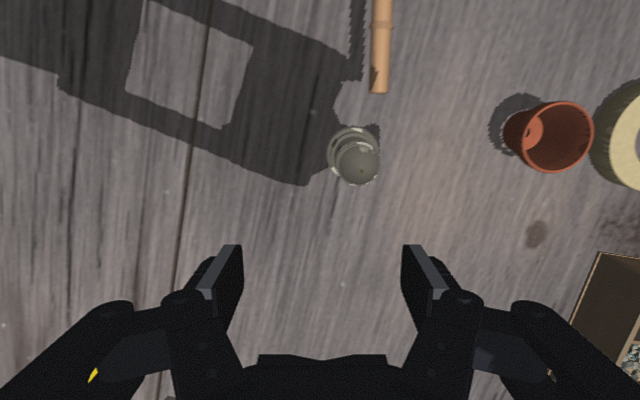

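The wrist view shows the lighthouse at (354,160), the cane tip at (380,92) and the clay pot at (555,137). The positions agree with the top view to within 2 mm, so I go down on the lighthouse.

Call:
send_rows:
  newtons: 25
  steps:
    - [0.011,0.0136,0.01,0,0,0,0.6]
    - [0.011,0.0136,0.02,0,0,0,0.6]
    - [0,0,0.025,0,0,0,0.6]
    - [0,0,0.025,0,0,0,0.6]
    - [0,0,0.025,0,0,0,0.6]
    - [0,0,0.016,0,0,0,0.6]
    - [0,0,0.01,0,0,0,0.6]
    - [0,0,0,0,0,0,-1]
    - [0,0,0,0,0,0,-1]
    - [0,0,0,0,0,0,-1]
    - [0,0,0,0,0,0,-1]
    - [0,0,0,0,0,0,-1]
    - [0,0,0,0,0,0,-1]

```text
clock: 4.07
position: [0.5652, 0.0817, 0.205]
tool_rot: [[-0.306, 0.952, 0.004], [0.952, 0.306, -0.0], [-0.001, 0.003, -1.0]]
force: [0.2, -0.4, 3.6]
gripper_width: 0.03
finger_force: 24.9
```

Call:
send_rows:
  steps:
    - [0,0,-0.01,0,0,0,-1]
    - [0,0,-0.02,0,0,0,-1]
    - [0,0,-0.015,0,0,0,-1]
    - [-0.0064,-0.0211,-0.005,0,0,0,-1]
    - [-0.0064,-0.0211,0,0,0,0,-1]
    - [-0.0064,-0.0211,0,0,0,0,-1]
    - [-0.0064,-0.0211,0,0,0,0,-1]
    - [-0.0064,-0.0211,0,0,0,0,-1]
    - [-0.0064,-0.0211,0,0,0,0,-1]
    - [-0.0064,-0.0211,0,0,0,0,-1]
    - [-0.0064,-0.0211,0.005,0,0,0,-1]
    - [0,0,0.015,0,0,0,-1]
    - [0,0,0.015,0,0,0,-1]
    - [0,0,0.008,0,0,0,-1]
    - [0,0,0.003,0,0,0,-1]
    - [0,0,0,0,0,0,-1]

```text
clock: 5.4
position: [0.4191, -0.0184, 0.207]
tool_rot: [[-0.306, 0.952, -0.001], [0.952, 0.306, 0.0], [0.001, -0.001, -1.0]]
force: [0.5, -0.5, 0.9]
gripper_width: 0.0305
finger_force: 25.0
```

Run:
```python
from h import *
go([.484,-.267,.30],-90)
p,d,m=snap("scene");x=pts(d,m).reshape(-1,3)
P=np.array(ctrl.get_state()["position"])
k=(np.hypot(x[:,0]-P[0],x[:,1]-P[1])<.03)&(x[:,2]>.003)&(x[:,2]<.028);s=x[k];print(len(s),s.min(0).round(4),s.max(0).round(4))
save("s2.png",p[100:300,150:450])
```

```text
clk 5.4 pos [ 0.4191 -0.0184  0.207 ] az 107.84 q [-0.25  0.17  2.07  0.    0.91 -0.56] | turn z -162.16 shift before [-0.2565 -0.0145 -0.0931] after [ 0.2486 -0.0649 -0.093 ] w 0.0305 F [ 0.5 -0.5  0.9]
184 [ 0.3941 -0.0475  0.0031] [ 0.4472 -0.0051  0.0276]
```

View pics/s2.png

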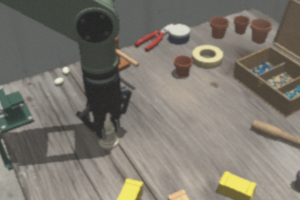

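The lighthouse is still in the gripper and upright at crop (108,140). It is about 2 mm up, so I lower the rest and release.

Call:
send_rows:
  steps:
    - [0,0,0.001,0,0,0,-1]
    - [0,0,0.001,0,0,0,-1]
    - [0,0,0,0,0,0,-1]
    - [0,0,0,0,0,0,0]
    - [0,0,0,0,0,0,0.3]
    - [0,0,0,0,0,0,0.6]
    - [0,0,0,0,0,0,0.6]
    - [0,0,-0.015,0,0,0,0.6]
    - [0,0,-0.025,0,0,0,0.6]
    - [0,0,-0.03,0,0,0,0.6]
    - [0,0,-0.03,0,0,0,0.6]

```text
clock: 6.37
position: [0.4187, -0.0185, 0.306]
tool_rot: [[-0.306, 0.952, -0.002], [0.952, 0.306, 0.001], [0.001, -0.002, -1.0]]
force: [1.2, 0.8, -1.4]
gripper_width: 0.0684
finger_force: 0.0
```

Run:
```python
from h import *
go([.484,-.267,.30],-90)
p,d,m=snap("scene");x=pts(d,m).reshape(-1,3)
P=np.array([.419,-.018])
for lo,hi in((.003,.03),(.05,.07),(.072,.09)):
    k=(np.hypot(x[:,0]-P[0],x[:,1]-P[1])<.05)&(x[:,2]>lo)&(x[:,2]<hi);s=x[k];print(len(s),len(s) and (s.min(0).round(4),s.max(0).round(4)))
```

```text
clk 6.3667 pos [ 0.4187 -0.0185  0.306 ] az 107.81 q [-0.25 -0.02  2.01  0.    1.15 -0.56] | turn z -162.19 shift before [-0.2566 -0.0139  0.0057] after [ 0.2485 -0.0653  0.006 ] w 0.0684 F [ 1.2  0.8 -1.4]
234 (array([ 0.3744, -0.0615,  0.003 ]), array([0.4666, 0.0285, 0.0297]))
114 (array([ 0.4026, -0.0316,  0.0506]), array([ 0.4345, -0.0063,  0.0698]))
3 (array([ 0.4159, -0.0183,  0.0727]), array([ 0.4182, -0.0142,  0.0805]))
```

Call:
send_rows:
  steps:
    - [-0.0321,-0.0017,0,0,0,0,0.6]
    - [-0.0321,-0.0017,0,0,0,0,0.6]
    - [-0.0321,-0.0017,0,0,0,0,0.6]
    - [-0.0321,-0.0017,0,0,0,0,0.6]
    - [-0.0321,-0.0017,0,0,0,0,0.6]
    - [-0.0321,-0.0017,0,0,0,0,0.6]
    - [-0.0321,-0.0017,0,0,0,0,0.6]
    - [-0.0321,-0.0017,0,0,0,0,0.6]
    - [0,0,0,0,0,7,0.6]
    - [0,0,0,0,0,7,0.6]
    - [0,0,0,0,0,7,0.6]
    - [0,0,0,0,0,7,0.6]
    - [0,0,0,0,0,7,0.6]
    - [0,0,0,0,0,7,0.6]
    - [0,0,0,0,0,7,0.6]
    - [0,0,0,0,0,7,0.6]
    - [0,0,0,0,0,7,0.6]
    - [0,0,0,0,0,7,0.6]

```text
clock: 7.92
position: [0.4849, -0.2672, 0.305]
tool_rot: [[0.794, 0.608, -0.0], [0.608, -0.794, 0.0], [-0.0, -0.0, -1.0]]
force: [-0.6, 0.7, 0.2]
gripper_width: 0.0685
finger_force: 0.0
```

Call:
send_rows:
  steps:
    - [0,0,0,0,0,7,0.6]
    - [0,0,0,0,0,7,0.6]
    - [0,0,0,0,0,7,0.6]
    - [0,0,0,0,0,7,0.6]
    - [0,0,0,0,0,7,0.6]
    - [0,0,0,0,0,7,0.6]
    - [0,0,0,0,0,7,0.6]
    - [0,0,0,0,0,7,0.6]
    - [0,0,0,0,0,7,0.6]
    - [0,0,0,0,0,7,0.6]
    - [0,0,0,0,0,7,0.6]
    - [0,0,0,0,0,7,0.6]
    - [0,0,0,0,0,7,0.6]
    - [0,0,0,0,0,7,0.6]
    - [0,0,0,0,0,7,0.6]
    - [0,0,0,0,0,7,0.6]
    - [0,0,0,0,0,7,0.6]
    - [0,0,0,0,0,7,0.6]
    - [0,0,0,0,0,0,0.6]

```text
clock: 9.5
position: [0.4849, -0.2672, 0.3051]
tool_rot: [[0.03, -1.0, -0.0], [-1.0, -0.03, 0.0], [-0.0, 0.0, -1.0]]
force: [0.1, 0.2, -0.2]
gripper_width: 0.0684
finger_force: 0.0
```

Run:
```python
from h import *
go([.484,-.267,.178],-89)
p,d,m=snap("wrist");save("w2.png",p)
x=pts(d,m).reshape(-1,3)
k=(abs(x[:,0]-.484)<.03)&(abs(x[:,1]+.267)<.05)&(x[:,2]>.033)&(x[:,2]<.04);s=x[k];r=cv2.minAreaRect((s[:,:2]*1000).astype(np.float32));print(len(s),s.mean(0),r)
```

```text
clk 9.5 pos [ 0.4849 -0.2672  0.3051] az -88.29 q [-0.66  0.26  1.69  0.    1.19  2.45] | turn z 0.71 shift before [-0.0002  0.0009  0.1271] after [-0.0002  0.0009  0.1271] w 0.0684 F [ 0.1  0.2 -0.2]
4270 [ 0.48401193 -0.26899959  0.03483691] ((484.07696533203125, -267.2200622558594), (35.948570251464844, 70.54331970214844), 0.7781883478164673)
```

View pics/w2.png

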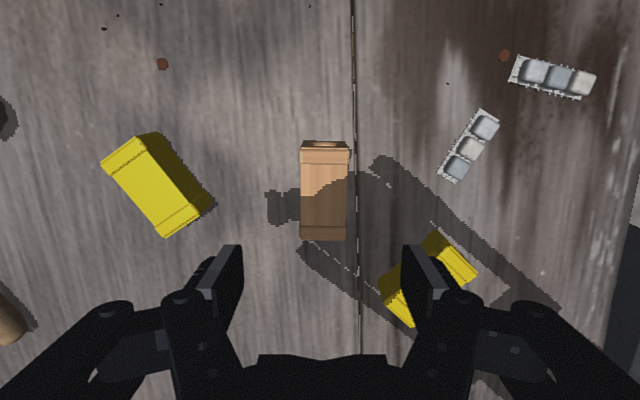

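The hole end shows as the dark rim at (325,146), so it faces −y. The two yellow look-alikes are at (155,187) and (430,280). I narrow the opening to clear the nearer one, then grasp.

Call:
send_rows:
  newtons: 45
  steps:
    - [0,0.0008,0.01,0,0,0.9,0.22]
    - [0,0,0.025,0,0,0,0.22]
    - [0,0,0.025,0,0,0,0.22]
    - [0,0,0.025,0,0,0,0.22]
    - [0,0,0.02,0,0,0,0.22]
    - [0,0,0.012,0,0,0,0.22]
    - [0,0,0.008,0,0,0,0.22]
    - [0,0,0,0,0,0,0.22]
    - [0,0,0,0,0,0,-1]
    - [0,0,0,0,0,0,-1]
    - [0,0,0,0,0,0,-1]
    - [0,0,0,0,0,0,-1]
    - [0,0,0,0,0,0,-1]

```text
clock: 10.63
position: [0.4846, -0.2676, 0.1815]
tool_rot: [[0.016, -1.0, 0.002], [-1.0, -0.016, -0.001], [0.001, -0.002, -1.0]]
force: [0.3, 0.7, 2.5]
gripper_width: 0.0319
finger_force: 44.9
```

Call:
send_rows:
  steps:
    - [0,0,-0.01,0,0,0,-1]
    - [0,0,-0.02,0,0,0,-1]
    - [0,0,-0.02,0,0,0,-1]
    - [0,0,-0.02,0,0,0,-1]
    - [0,0,-0.02,0,0,-7,-1]
    - [0,0,-0.02,0,0,-7,-1]
    - [0,0,-0.01,0,0,-7,-1]
    - [0,0,0,0,0,-7,-1]
    - [0,0,0,0,0,-7,-1]
    - [0,0,0,0,0,-7,-1]
    - [0,0,0,0,0,-7,-1]
    - [0,0,0,0,0,-7,-1]
    - [0,0,0,0,0,-7,-1]
    - [0,0,0,0,0,-7,-1]
    - [0,0,0,0,0,-7,-1]
    - [0,0,0,0,0,-7,-1]
    - [0,0,0,0,0,-7,-1]
    - [0,0,0,0,0,-7,-1]
    - [0,0,0,0,0,-7,-1]
    - [0,0,0,0,0,-7,-1]

```text
clock: 12.3
position: [0.4839, -0.2671, 0.301]
tool_rot: [[0.919, 0.395, 0.0], [0.395, -0.919, -0.0], [0.0, 0.0, -1.0]]
force: [-0.8, 0.1, -1.2]
gripper_width: 0.0323
finger_force: 44.6
```

Call:
send_rows:
  steps:
    - [0,0,0,0,0,-7,-1]
    - [0,0,0,0,0,-7,-1]
    - [0,0,0,0,0,-7,-1]
    - [0,0,0,0,0,-7,-1]
    - [0,0,0,0,0,-7,-1]
    - [0,0,0,0,0,-7,-1]
    - [0,0,0,0,0,-7,-1]
    - [0,0,0,0,0,-7,-1]
    - [0,0,0,0,0,-7,-1]
    - [0,0,0,0,0,-7,-1]
    - [0,0,0,0,0,-7,-1]
    - [0,0,0,0,0,-7,-1]
    - [0,0,0,0,0,0,-1]

```text
clock: 13.38
position: [0.484, -0.2671, 0.301]
tool_rot: [[-0.293, 0.956, 0.0], [0.956, 0.293, -0.0], [-0.0, 0.0, -1.0]]
force: [-0.0, -0.0, -1.2]
gripper_width: 0.0323
finger_force: 44.6
```

Run:
```python
from h import *
go([.577,.0748,.2485],108.05)
```

```text
clk 13.3833 pos [ 0.484  -0.2671  0.301 ] az 107.03 q [-0.66  0.27  1.7   0.    1.18 -0.96] | turn z -1.02 shift before [0.2997 0.1891 0.0524] after [0.2963 0.1944 0.0525] w 0.0323 F [-0.  -0.  -1.2]
```

Call:
send_rows:
  steps:
    - [0,0,0,0,0,-1,-1]
    - [0.027,0.0177,0,0,0,0,-1]
    - [0.027,0.0177,0,0,0,0,-1]
    - [0.027,0.0177,0,0,0,0,-1]
    - [0.027,0.0177,0,0,0,0,-1]
    - [0.027,0.0177,0,0,0,0,-1]
    - [0.027,0.0177,0,0,0,0,-1]
    - [0.027,0.0177,0,0,0,0,-1]
    - [0.027,0.0177,0,0,0,0,-1]
    - [0.027,0.0177,0.01,0,0,0,-1]
    - [0.027,0.0177,0.015,0,0,0,-1]
    - [0.0263,0.0174,0.015,0,0,0,-1]
    - [0,0,0.0125,0,0,0,-1]
    - [0,0,0,0,0,0,-1]

```text
clock: 14.55
position: [0.5764, 0.0761, 0.2449]
tool_rot: [[-0.309, 0.951, -0.006], [0.951, 0.309, -0.0], [0.002, -0.006, -1.0]]
force: [-0.7, -0.5, -1.1]
gripper_width: 0.0318
finger_force: 44.9
```

Run:
```python
from h import *
go([.577,.0748,.2485],108.05)
P=np.array(ctrl.get_state()["position"]);R=np.array(ctrl.get_state()["tool_rot"])
out=[]
for n in("scene","wrist"):
    p,d,m=snap(n);X=pts(d,m);x=X.reshape(-1,3)
    r=(x-P)@R   # tool coords
    k=(abs(r[:,0])<.05)&(abs(r[:,1])<.025)&(r[:,2]>.135)&(r[:,2]<.20)&(r[:,0]<.045)
    s=r[k]; print(n,len(s),len(s) and (s.min(0).round(4),s.max(0).round(4)))
    u=np.array([.31,-.951]);v=np.array([.951,.31]);a=(x[:,:2]-[.557,.1366])@u;w=(x[:,:2]-[.557,.1366])@v
    k=(a>-.09)&(a<.008)&(abs(w)<.02)&(x[:,2]>.07)&(x[:,2]<.1)
    if k.sum()>20: 
        c=np.polyfit(a[k],w[k],1);print("cane",k.sum(),"amax",np.percentile(a[k],99),"w mid",(np.percentile(w[k],1)+np.percentile(w[k],99))/2,"slope",np.degrees(np.arctan(c[0])),"z",np.percentile(x[k,2],[2,98]))
    out.append(p)
a=cv2.resize(out[0][100:230,200:360],(640,520)) ; save("s3.png",a); save("w3.png",out[1])
```

```text
clk 14.55 pos [0.5764 0.0761 0.2449] az 108.03 q [-0.02  0.4   1.65 -0.    1.1  -0.33] | turn z -0.02 shift before [-0.0014  0.0001 -0.0036] after [-0.0014  0.0001 -0.0036] w 0.0318 F [-0.7 -0.5 -1.1]
scene 408 (array([-0.0386, -0.0247,  0.1353]), array([0.0336, 0.0207, 0.1808]))
cane 82 amax -0.022687693217350563 w mid -0.0007784986545574571 slope -0.8825166407761867 z [0.08257481 0.09335929]
wrist 17228 (array([-0.0341, -0.025 ,  0.135 ]), array([0.0327, 0.025 , 0.1799]))
cane 3816 amax -0.00028630973583171755 w mid 0.0007754255344906481 slope -0.1340851504712351 z [0.08524801 0.09176712]
```

View pics/s3.png

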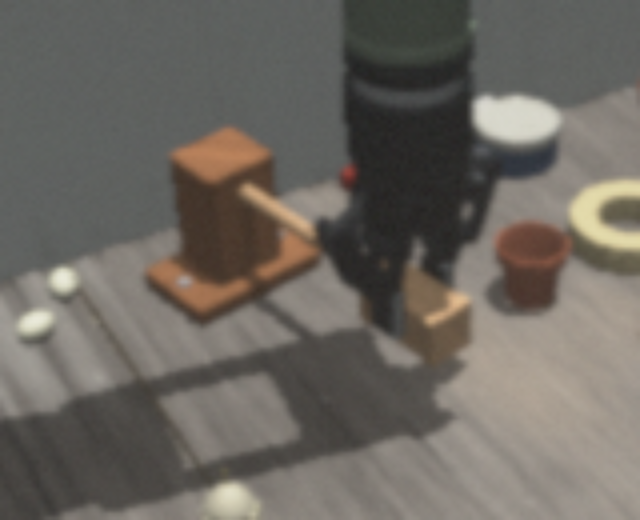

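View pics/w3.png

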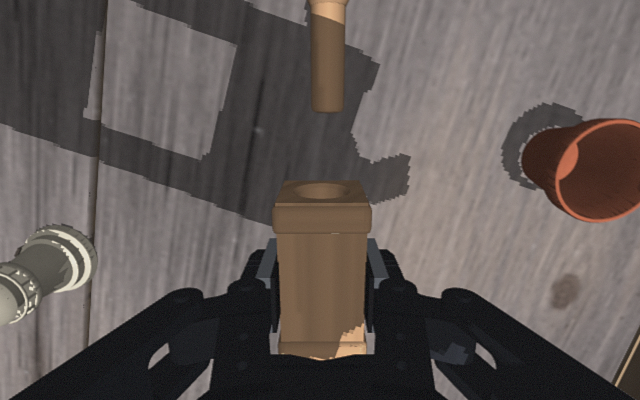

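The wrist view shows the hole at (322,190) facing the cane tip at (328,110), with the cap straight between the pads. I let the arm settle, then check the cap's pitch and height.

Call:
send_rows:
  steps:
    - [0,0,0,0,0,0,-1]
    - [0,0,0,0,0,0,-1]

```text
clock: 14.82
position: [0.5784, 0.0732, 0.2492]
tool_rot: [[-0.306, 0.952, 0.002], [0.952, 0.306, -0.0], [-0.001, 0.002, -1.0]]
force: [0.3, -0.8, -0.9]
gripper_width: 0.0323
finger_force: 44.9
```

Run:
```python
from h import *
go([.577,.0748,.2485],108.05)
S=ctrl.get_state();P=np.array(S["position"]);R=np.array(S["tool_rot"]);print(R.round(4).tolist())
p,d,m=snap("wrist");x=pts(d,m).reshape(-1,3)
r=(x-P)@R
for a,b in((.026,.035),(.0,.02),(-.034,-.026)):
    k=(r[:,0]>a)&(r[:,0]<b)&(abs(r[:,1])<.012)&(r[:,2]>.13)&(r[:,2]<.155);print(a,k.sum(),"top tool z",np.median(r[k,2]),"world z",np.median(x[k,2]))
k=(r[:,0]>.02)&(r[:,0]<.04)&(abs(r[:,1])<.022)&(r[:,2]>.14)&(r[:,2]<.15);print("band y",np.percentile(r[k,1],[1,99]),"x max",np.percentile(r[k,0],99))
k=(r[:,0]>.05)&(r[:,0]<.12)&(abs(r[:,1])<.022)&(r[:,2]>.14)&(r[:,2]<.175);print("cane y",np.percentile(r[k,1],[1,99]),"x min",r[k,0].min(),"top z",np.percentile(r[k,2],[2,10]))
```

```text
clk 14.8167 pos [0.5784 0.0732 0.2492] az 107.79 q [-0.02  0.39  1.65 -0.    1.1  -0.33] | turn z -0.26 shift before [ 0.0019 -0.0008  0.0006] after [ 0.0019 -0.0008  0.0007] w 0.0323 F [ 0.3 -0.8 -0.9]
[[-0.3056, 0.9522, 0.002], [0.9522, 0.3056, -0.0003], [-0.0009, 0.0019, -1.0]]
0.026 1822 top tool z 0.14626200325899236 world z 0.10286614193685661
0.0 3111 top tool z 0.14721395434687543 world z 0.10193385813898115
-0.034 647 top tool z 0.14579499910826507 world z 0.1033742677369965
band y [-0.01765654  0.0168458 ] x max 0.033763094520888416
cane y [-0.00636366  0.0052643 ] x min 0.06676366360972208 top z [0.15738059 0.15797665]
```

The alignment is within 1 mm and the gap is about 32 mm, so the bottom should come after about 77 mm. I slide in while watching the force.

Call:
send_rows:
  steps:
    - [0.01,0,0,0,0,0,-1]
    - [0.012,0,0,0,0,0,-1]
    - [0.008,0,0,0,0,0,-1]
    - [0.005,0,0,0,0,0,-1]
    - [0.005,0,0,0,0,0,-1]
    - [0.005,0,0,0,0,0,-1]
    - [0,0,0,0,0,0,-1]
    - [0,0,0,0,0,0,-1]

```text
clock: 15.53
position: [0.564, 0.1177, 0.2478]
tool_rot: [[-0.308, 0.951, -0.0], [0.951, 0.308, -0.0], [-0.0, -0.0, -1.0]]
force: [-0.1, -0.3, -0.8]
gripper_width: 0.0323
finger_force: 44.9
```

Call:
send_rows:
  steps:
    - [0.005,0,0,0,0,0,-1]
    - [0.006,0,0,0,0,0,-1]
    - [0.006,0,0,0,0,0,-1]
    - [0.005,0,0,0,0,0,-1]
    - [0.004,0,0,0,0,0,-1]
    - [0,0,0,0,0,0,-1]
    - [0,0,0,0,0,0,-1]

```text
clock: 16.12
position: [0.556, 0.1424, 0.2479]
tool_rot: [[-0.308, 0.951, 0.0], [0.951, 0.308, -0.0], [-0.0, -0.0, -1.0]]
force: [-0.0, -0.5, -0.3]
gripper_width: 0.0321
finger_force: 44.9
```

Call:
send_rows:
  steps:
    - [0.0015,0,0,0,0,0,-1]
    - [0.0015,0,0,0,0,0,-1]
    - [0.001,0,0,0,0,0,-1]
    - [0,0,0,0,0,0,-1]

```text
clock: 16.45
position: [0.5548, 0.1459, 0.2479]
tool_rot: [[-0.308, 0.951, -0.0], [0.951, 0.308, 0.0], [0.0, -0.0, -1.0]]
force: [-0.1, 0.3, -0.6]
gripper_width: 0.0323
finger_force: 44.9
```

Call:
send_rows:
  steps:
    - [0.0015,0,0,0,0,0,-1]
    - [0,0,0,0,0,0,-1]
    - [0,0,0,0,0,0,-1]

```text
clock: 16.7
position: [0.5544, 0.1473, 0.2479]
tool_rot: [[-0.308, 0.951, -0.0], [0.951, 0.308, 0.0], [0.0, -0.0, -1.0]]
force: [-0.7, -1.1, -0.3]
gripper_width: 0.0321
finger_force: 44.9
```

Call:
send_rows:
  steps:
    - [0.0015,0,0,0,0,0,-1]
    - [0,0,0,0,0,0,-1]
    - [0,0,0,0,0,0,-1]

```text
clock: 16.95
position: [0.5542, 0.1478, 0.2479]
tool_rot: [[-0.308, 0.951, 0.001], [0.951, 0.308, -0.002], [-0.002, -0.0, -1.0]]
force: [0.8, -5.1, -1.5]
gripper_width: 0.0324
finger_force: 44.8
```

Call:
send_rows:
  steps:
    - [0.0012,0,0,0,0,0,-1]
    - [0,0,0,0,0,0,-1]
    - [0,0,0,0,0,0,-1]

```text
clock: 17.2
position: [0.5541, 0.1481, 0.2478]
tool_rot: [[-0.308, 0.951, 0.001], [0.951, 0.308, -0.004], [-0.004, -0.0, -1.0]]
force: [2.3, -7.9, -2.7]
gripper_width: 0.0325
finger_force: 44.8
```

Contact is clear: about 8 N of axial force with motion stopping at the expected depth. I draw it off.

Call:
send_rows:
  steps:
    - [-0.004,0,0,0,0,0,-1]
    - [-0.006,0,0,0,0,0,-1]
    - [-0.006,0,0,0,0,0,-1]
    - [-0.006,0,0,0,0,0,-1]
    - [-0.008,0,0,0,0,0,-1]
    - [-0.01,0,0,0,0,0,-1]
    - [-0.01,0,0,0,0,0,-1]
    - [-0.012,0,0,0,0,0,-1]
    - [-0.015,0,0,0,0,0,-1]
    - [-0.015,0,0,0,0,0,-1]
    - [-0.01,0,0,0,0,0,-1]
    - [0,0,0,0,0,0,-1]
    - [0,0,-0.02,0,0,0,-1]
    - [0,0,-0.03,0,0,0,-1]
    - [0,0,-0.03,0,0,0,-1]
    - [0,0,-0.03,0,0,0,-1]
    - [0,0,-0.03,0,0,0,-1]
    - [0,0,0,0,0,0,-1]
    - [0,0,0,0,0,0,-1]

```text
clock: 18.78
position: [0.5856, 0.053, 0.3908]
tool_rot: [[-0.308, 0.951, 0.006], [0.951, 0.308, 0.0], [-0.002, 0.006, -1.0]]
force: [-0.9, 0.6, -0.8]
gripper_width: 0.0322
finger_force: 45.0
```

Run:
```python
from h import *
go([.55,.05,.5],0)
D=[(.207,1.542,.568,.4036),(.22,1.68,.5436,.3332),(.17,2.07,.411,.207),(-.02,2.01,.41,.306),(.26,1.69,.547,.3051),(.4,1.65,.577,.249)]
A=[];b=[]
for a,c,r,z in D: A+=[[np.sin(a),np.sin(a+c),1,0],[np.cos(a),np.cos(a+c),0,1]];b+=[r,z]
L1,L2,r0,c0=np.linalg.lstsq(np.array(A),np.array(b),rcond=None)[0];print(L1,L2,r0,c0)
for q2 in(-.4,-.2,0,.2):
  for s in(1.1,1.3,1.45):
    print(q2,s,"q5",round(1.571-s,2),"r wrist",round(L1*np.sin(q2)+L2*np.sin(s)+r0,3),"z wrist-d6",round(L1*np.cos(q2)+L2*np.cos(s)+c0,3))
```

```text
clk 18.7833 pos [0.5856 0.053  0.3908] az 107.94 q [-0.06  0.24  1.53  0.    1.37 -0.37] | turn z 107.94 shift before [ 0.0079 -0.0342 -0.1094] after [-0.0356  0.003  -0.1092] w 0.0322 F [-0.9  0.6 -0.8]
0.4523584898563094 0.4922811785406489 -0.02920917529063486 0.05487043063810915
-0.4 1.1 q5 0.47 r wrist 0.233 z wrist-d6 0.695
-0.4 1.3 q5 0.27 r wrist 0.269 z wrist-d6 0.603
-0.4 1.45 q5 0.12 r wrist 0.283 z wrist-d6 0.531
-0.2 1.1 q5 0.47 r wrist 0.32 z wrist-d6 0.722
-0.2 1.3 q5 0.27 r wrist 0.355 z wrist-d6 0.63
-0.2 1.45 q5 0.12 r wrist 0.37 z wrist-d6 0.558
0 1.1 q5 0.47 r wrist 0.41 z wrist-d6 0.731
0 1.3 q5 0.27 r wrist 0.445 z wrist-d6 0.639
0 1.45 q5 0.12 r wrist 0.459 z wrist-d6 0.567
0.2 1.1 q5 0.47 r wrist 0.499 z wrist-d6 0.722
0.2 1.3 q5 0.27 r wrist 0.535 z wrist-d6 0.63
0.2 1.45 q5 0.12 r wrist 0.549 z wrist-d6 0.558
```

Call:
send_rows:
  steps:
    - [0,0,-0.01,0,0,6.96,-1]
    - [0,0,-0.01,0,0,6.96,-1]
    - [0,0,-0.01,0,0,6.96,-1]
    - [0,0,-0.01,0,0,6.96,-1]
    - [0,0,-0.01,0,0,6.96,-1]
    - [0,0,-0.01,0,0,6.96,-1]
    - [0,0,-0.01,0,0,6.96,-1]
    - [0,0,-0.01,0,0,6.96,-1]
    - [0,0,-0.01,0,0,6.96,-1]
    - [0,0,-0.01,0,0,6.96,-1]
    - [0,0,-0.01,0,0,6.96,-1]
    - [0,0,-0.01,0,0,6.96,-1]
    - [0,0,-0.01,0,0,6.96,-1]
    - [0,0,-0.01,0,0,6.96,-1]
    - [0,0,-0.01,0,0,6.96,-1]
    - [0,0,-0.01,0,0,6.96,-1]

```text
clock: 20.12
position: [0.5849, 0.053, 0.5457]
tool_rot: [[0.998, -0.066, -0.005], [-0.066, -0.998, 0.001], [-0.005, -0.0, -1.0]]
force: [0.5, -0.9, -0.7]
gripper_width: 0.0324
finger_force: 45.0
```

Call:
send_rows:
  steps:
    - [-0.02,0,-0.02,0,0,0,-1]
    - [-0.02,0,-0.02,0,0,0,-1]
    - [-0.02,0,-0.02,0,0,0,-1]
    - [-0.02,0,-0.02,0,0,0,-1]
    - [0,0,0,0,6,0,-1]
    - [0,0,0,0,6,0,-1]
    - [0,0,0,0,6,0,-1]
    - [0,0,0,0,6,0,-1]
    - [0,0,0,0,6,0,-1]
    - [0,0,0,0,6,0,-1]
    - [0,0,0,0,6,0,-1]
    - [0.013,0,-0.015,0,0,0,-1]
    - [0.013,0,-0.015,0,0,0,-1]
    - [0.013,0,-0.015,0,0,0,-1]
    - [0.013,0,-0.015,0,0,0,-1]
    - [0.013,0,-0.015,0,0,0,-1]
    - [0,0,0,0,0,0,-1]
    - [0,0,0,0,0,0,-1]

```text
clock: 21.62
position: [0.5035, 0.0578, 0.7262]
tool_rot: [[0.743, -0.06, 0.667], [-0.045, -0.998, -0.04], [0.668, -0.0, -0.744]]
force: [0.4, 0.5, -1.4]
gripper_width: 0.0325
finger_force: 45.0
```

Run:
```python
from h import *
s=ctrl.get_state();print(np.round(s["q"],2),s["position"])
```

```text
[-0.06 -0.21  1.38 -0.    1.23  1.57] [0.50345517 0.05780532 0.72624688]
```

Call:
send_rows:
  steps:
    - [0,0,0,0,6,0,-1]
    - [0,0,0,0,6,0,-1]
    - [0,0,0,0,6,0,-1]
    - [0,0,0,0,6,0,-1]
    - [0,0,0,0,6,0,-1]
    - [0,0,0,0,6,0,-1]
    - [0,0,0,0,6,0,-1]
    - [0,0,0,0,6,0,-1]
    - [0,0,0,0,0,0,-1]
    - [0,0,0,0,0,0,-1]
    - [0,0,0,0,0,0,-1]

```text
clock: 22.53
position: [0.5036, 0.0577, 0.7251]
tool_rot: [[0.006, -0.06, 0.998], [-0.0, -0.998, -0.06], [1.0, -0.0, -0.006]]
force: [0.2, -0.1, -0.8]
gripper_width: 0.0324
finger_force: 45.0
```

Run:
```python
from h import *
s=ctrl.get_state();P=np.array(s["position"]);R=np.array(s["tool_rot"]);print(np.round(s["q"],2),P,R.round(4).tolist(),s["force"],s["clock"])
p,d,m=snap("wrist");x=pts(d,m).reshape(-1,3);r=(x-P)@R
for a,b in((.026,.034),(-.034,-.027)):
    k=(r[:,0]>a)&(r[:,0]<b)&(abs(r[:,1])<.012)&(r[:,2]>.13)&(r[:,2]<.155);print(k.sum(),"face tool z",np.median(r[k,2]))
q,d2,m2=snap("top");x=pts(d2,m2).reshape(-1,3);r=(x-P)@R
k=(abs(r[:,0]-.035)<.015)&(abs(r[:,1])<.022)&(abs(r[:,2]-.164)<.025);print("top cam end face",k.sum(),np.median(r[k],0))
y=x[~np.isnan(x[:,0])]
for c,rr in(((.418,-.018),.03),((.701,.1515),.03),((.7445,-.315),.025)):
    t=y[(np.hypot(y[:,0]-c[0],y[:,1]-c[1])<rr)&(y[:,2]>.03)&(y[:,2]<.1)];print(c,len(t),len(t) and (t.mean(0).round(3),t[:,2].max().round(3)))
m_=np.concatenate([cv2.resize(p,(480,300)),cv2.resize(q,(480,300))]);save("f.png",m_)
```

```text
[-0.06 -0.34  1.7  -0.02  0.22  1.59] [0.5036043  0.05770301 0.72512635] [[0.0057, -0.06, 0.9982], [-0.0004, -0.9982, -0.06], [1.0, -0.0001, -0.0057]] [ 0.16998257 -0.12342374 -0.84031298] 22.5333
1751 face tool z 0.14582897688202073
454 face tool z 0.14544929066724582
top cam end face 1284 [ 0.03526382 -0.00065499  0.16112901]
(0.418, -0.018) 116 (array([ 0.421, -0.012,  0.06 ]), np.float64(0.072))
(0.701, 0.1515) 0 0
(0.7445, -0.315) 130 (array([ 0.743, -0.313,  0.043]), np.float64(0.053))
```

View pics/f.png

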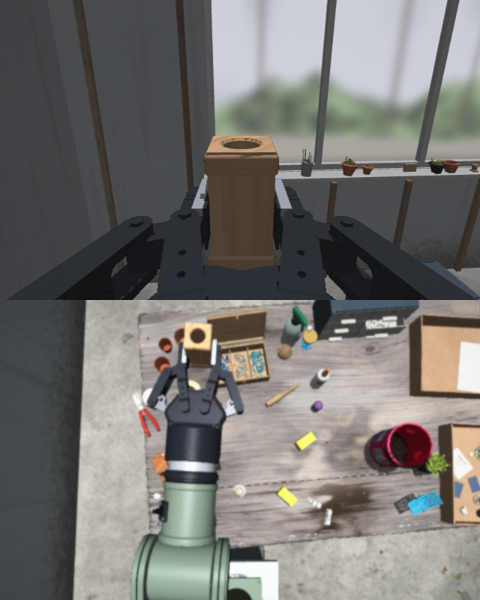

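The hole faces up in both views (wrist (240,145), top (199,336)), tilted less than 1°. The cap is about 0.7 m up and touches nothing else. The lighthouse is standing, and the stump house is where it was. The arm hides the clay pot in this view, but nothing went near it after the wrist picture showed it upright.

```bash
python3 -c "
from rig import ctrl
print(ctrl.sign_off())"
```

```text
the job is handed in; nothing more can be done
None
```

The job is handed in at about 23 s: the lighthouse stands about 21 cm from the cane's tip, the cap went on until the cane met the bottom of the hole (about 8 N) and came off again, and it is held hole-up about 0.7 m above the table; the stump house stayed put, and so, as far as I could see, did the clay pot, which the arm hid in the last view.

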